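# Read a glaze glass block in the colour reader

### The arm

A 7-joint arm with a two-finger parallel gripper is mounted at the origin on the work surface. World frame = base frame: x ahead of the robot, y to its left, z up, the work surface at z = 0. Lengths are in m, angles in rad, forces in N, time in s.
With the tool pointing down it reaches from about 0.35 to 0.9 m from the base axis. Payload 19.9 kg.
Tool frame: the origin (TCP) lies between the finger pads; the fingertips stand 19 mm ahead of it and the grasp point (between the pads) is the TCP; z points along the fingers, y is the direction in which the jaws open and shut (so a half turn about z gives the same grasp; the last joint's range is limited). The gripper opens to 94 mm and grips with 3 to 60 N. Pads are 16 mm wide; open, the fingers measure 119 mm over their backs; the gripper's body (75 mm by 177 mm) begins 78 mm behind the grasp point.
Start: joints at [-1.339, 0.417, -0.01, 1.614, 0.005, 1.111, -0.053], TCP at [0.169, 0.602, 0.224] pointing down, gripper open.
Joint ranges: [-2.81, 2.81], [-0.39, 2.02], [-1.27, 1.25], [0.06, 2.57], [-1.19, 4.33], [0.19, 2], [-2.82, 2.82]. Speed limits (rad/s): [1.89, 1.89, 2.39, 2.39, 3.01, 3.01, 3.01].

### API

Orientations are given as a 3x3 rotation matrix whose columns are the frame's x, y, z axes.
In Python, from rig import robot gives the robot as it stands. Calls block until the motion is done:
- robot.move_ptp(position, orientation): joint-space move of the TCP to a pose.
- robot.move_linear(position, velocity=0.15, frame=None, threshold=None): straight line of the TCP; frame=None keeps the orientation; velocity is the mean speed in m/s. With threshold (N) it stops when the force on the tool has changed by that much, and returns True; else False.
- robot.goto_joints(angles): joint-space move.
- robot.gripper_to(opening): finger opening in m; the grip force is fixed at half the most; returns when the fingers have stopped.
- robot.pause(seconds).
- robot.ik(position, orientation): joint angles nearest the present ones, or None.
- robot.get_state(): the state.
- robot.grab_frame(name): name is "scene" or "top" or "wrist"; returns the picture (384x512x3 uint8, red, green, blue); there is no depth.
- robot.camera_info(name): a dict with "fx", "fy", "cx", "cy" (pixels), "rvec" (rotation vector, rad) and "tvec" (3), from world to camera coordinates, as OpenCV has them. Camera axes: x right, y down, z forward; pixel columns grow to the right and rows downward; lengths in m; the calibration is good to about 2 mm. A picture is of the moment at which its call begins: read the wrist's pose just before it. camera_info takes no time and is no camera call; for the wrist camera it gives the pose at the moment of the call.
A pose or a line that the arm cannot do raises robot.PlanningError and nothing moves.
- robot.sign_off(): hands the job in, once; it reports no verdict.
The state is a dict: "time": time; "qpos": joint angles; "joint_vel": joint speeds; "effort": joint torques, N m; "ee_pos": TCP position; "tool_rot": TCP orientation; "force": force on the tool from outside, world axes, zero at the start; "moment": the same for the moment, N m; "opening": finger opening in m.
Only numpy, scipy, OpenCV 4.12 (cv2) and the standard library are available. Lean on these libraries where they do the work, as an engineer would, in place of code of your own. Each camera call takes 0.05 s, during which the arm holds its last target.

### The job

Push the colour reader's loose receiver box square and flush into the fence corner of the reader, then pick up the oblong glaze glass block by its two broad frosted faces, never touching the clear polished faces with the fingers, and hold it in the light path: upright and clear of the plate, centred at beam height over the cross mark midway between lamp and receiver, with its clear faces looking squarely at the lamp and the receiver. The program finishes while still holding the block there, still and without setting it down or letting go. Leave the other samples, bowls, jar and brush where they are and do not knock the receiver over.

Things in the scene. Friction and masses are not known exactly. Their poses are not given: they have to be found in the camera images.
- reader: Colour reader, fixed to the bench, yaw within 0.3 rad. Aluminium plate 160 (x) x 340 (y) x 10 mm; origin: centre of its underside, on the bench. Grey lamp head at the -y end shines along +y; two dark steel fences meet in a corner at the +y end on the far (+x) side. The plate is open on the robot's side (-x) and between lamp and receiver.
- lamp_lens (a point): Front of the lamp's lens, on the beam's axis, at x 33, y -82, z 60 mm of the reader; axes as the reader's. The lamp head behind it fills x -2..68, y -170..-90 mm of the reader, up to 100 mm above the bench.
- corner (a point): Inner corner of the two fences at the plate's top, at x 68, y 158, z 10 mm of the reader; axes as the reader's. Fences are 12 mm thick, tops 40 mm above the bench (30 above the plate). End fence along x over the plate's whole width; back fence along y, from 103 mm before the corner. A flush receiver's origin is at x -35, y -30, z 0 mm from here.
- beam_mid (a point): Point of the light path where the block's middle is to be held: on the beam's axis (along the reader's y), above the cross mark on the plate, 60 mm above the bench; at x 33, y 0, z 60 mm of the reader; axes as the reader's. The light path, 180 mm from lens to seated receiver, is open above and to both sides.
- receiver: Loose grey box 70 (x) x 60 (y) x 80 mm high, 0.3 to 0.65 kg, on the reader's plate (top 90 mm above the bench), askew by up to 0.3 rad and some 10 to 40 mm short of both fences. Origin: centre of its underside. Black round window on its -y side, facing the lamp; axes parallel to the reader's when seated. It slides on the plate under a push of 5 to 15 N and stays where left.
- block: Upright oblong glass prism 44 (x) x 28 (y) x 60 mm high, 0.12 to 0.24 kg, standing on the bench at any yaw. Origin: centre of its underside. The broad faces at +-y (44 mm wide, 28 mm apart) are whitish frosted glass, for gripping; the narrow ends at +-x (44 mm apart) are clear and polished, the light is to pass through them along the block's x. Either end may face the lamp.
- clear_faces: The two clear polished end faces of the block (22 mm wide windows at its +-x ends, from 2 to 58 mm height), rigidly part of it; same origin and axes as the block. Fingers must not touch them.
- block_mid (a point): The middle of the glass block, 30 mm above its underside; axes as the block's.
- round_sample: Bystander: a round glass sample, diameter 42, height 50 mm, standing on the bench; origin at the centre of its underside. The block, the round and the flat sample stand at three places to the right of the reader (from the robot), in any order.
- flat_sample: Bystander: a flat square glass sample 55 x 55 x 15 mm lying on the bench; origin at the centre of its underside.
- colour_bowl: Bystander: small empty bowl on a saucer of diameter 120 mm, 48 mm high in all; origin at the centre of its underside.
- tea_cup: Bystander: small white cup, diameter 72, height 55 mm; origin at the centre of its underside.
- jar: Bystander: white jar with a wooden lid, diameter 64, height 85 mm; origin at the centre of its underside.
- flat_brush: Bystander: flat wooden brush lying on the bench, about 215 mm long along its x, 36 mm wide, 12 mm high; origin 95 mm from the handle's end, at bench level.
Not all that is in view belongs to the job. Leave any green or yellow look-alike of the receiver alone.

How it is judged:
On the way, in this order (a step that is already met when the one before it is completed fails the run):
1. the receiver stands square and flush in the fence corner (x of receiver in the frame of corner above -0.0385 m and y of receiver in the frame of corner above -0.0335 m and angle between the x axis of receiver and the x axis of reader, either way round below 0.04 rad and angle between receiver's own z axis and vertical below 0.05 rad), for 0.2 s.
2. the block is off the bench in the fingers (height (world z) of block above 0.02 m and contact force between the fingers and block above 1 N), for 0.2 s.
3. the block is held in the light path, the receiver still flush (all of step 1 and x of block_mid in the frame of beam_mid between -0.006 and 0.006 m and y of block_mid in the frame of beam_mid between -0.018 and 0.018 m and z of block_mid in the frame of beam_mid between -0.009 and 0.009 m and angle between the x axis of block and the y axis of reader, either way round below 0.12 rad and angle between block's own z axis and vertical below 0.12 rad and contact force between the fingers and block above 1 N and contact force between the fingers and clear_faces below 0.3 N and contact force between block and reader below 0.1 N and contact force between block and receiver below 0.1 N and linear speed of block below 0.02 m/s), for 0.3 s.
At the end, for the whole second after the job is handed in: Receiver within 3.5 mm of both fences, square to 0.04 rad. Block gripped (over 1 N, none on clear faces), still, touching neither reader nor receiver, upright and square to the beam to 0.12 rad, its middle within 6 mm sideways, 9 mm in height, 18 mm along the beam of the marked point (all of step 3); the arm keeps its last pose, push and grip.
It fails at once if the fingers touch the clear faces (contact force between the fingers and clear_faces above 0.5 N).
It fails at once if the receiver is tipped (angle between receiver's own z axis and vertical above 0.4 rad).
It fails at once if a bystander is disturbed (distance of any of round_sample, flat_sample, colour_bowl, tea_cup, jar, flat_brush from where it was at the start of the episode above 0.03 m).
It also fails if it takes over 72 s, if anything falls off the work surface, if the arm or the gripper's body presses on something with over 40 N, if the wrist force passes 120 N, or if a joint passes its speed limit or range.

## Working session

There is one attempt and no reset: what is moved stays moved. The work goes in short steps, each a Python script; the robot and the scene stay as the last script left them, time stands still between calls to the robot, and variables do not carry over. Pictures are saved under pics/ and viewed, and the job is handed in when it is done.

```bash
mkdir -p pics; ls
python3 - <<'E'
from rig import robot
import cv2
for n in ("scene","top","wrist"):
    im=robot.grab_frame(n); cv2.imwrite(f"pics/a_{n}.png",im[:,:,::-1]); c=robot.camera_info(n); print(n,{k:(v if not hasattr(v,'round') else v.round(4) if hasattr(v,'shape') else v) for k,v in c.items()})
s=robot.get_state();print(s)
E
```

```text
pics
scene {'fx': 477.26285024675946, 'fy': 477.26285024675946, 'cx': 255.07408152506235, 'cy': 190.93147042400835, 'rvec': array([ 1.3204,  2.0683, -1.0426]), 'tvec': array([ 0.2053, -0.2244,  1.7344])}
top {'fx': 445.7734344425013, 'fy': 445.7734344425013, 'cx': 260.93309942741064, 'cy': 198.290372617613, 'rvec': array([ 2.1371, -2.1948,  0.0901]), 'tvec': array([0.0256, 0.4974, 1.5197])}
wrist {'fx': 316.3171086811936, 'fy': 316.3171086811936, 'cx': 258.69125182652357, 'cy': 190.27393857812893, 'rvec': array([-2.3256, -1.7625, -0.2357]), 'tvec': array([-0.6243, -0.0284,  0.3918])}
{'time': 0.15, 'qpos': array([-1.33852165,  0.41784366, -0.01030624,  1.61400709,  0.00471752,
        1.11069498, -0.05299199]), 'joint_vel': array([-0.0005367 , -0.00111076,  0.00055135, -0.00128726,  0.00094848,
       -0.00126476, -0.00153194]), 'effort': array([ 3.29920767e-04, -8.51549292e+01,  6.39118161e-01, -4.26141107e+01,
       -4.87832981e-02,  1.71177898e-02,  6.14141732e-05]), 'ee_pos': array([0.16891894, 0.60147087, 0.22397683]), 'tool_rot': array([[-9.62764324e-01,  2.70342063e-01, -1.61597043e-04],
       [ 2.70342095e-01,  9.62763892e-01, -9.15880634e-04],
       [-9.20212619e-05, -9.25463682e-04, -9.99999568e-01]]), 'force': array([ 1.00587619, -0.9136205 , -0.00594472]), 'moment': array([ 0.00860358, -0.02283799, -0.01743781]), 'opening': 0.09408816483105019}
```

View pics/a_scene.png

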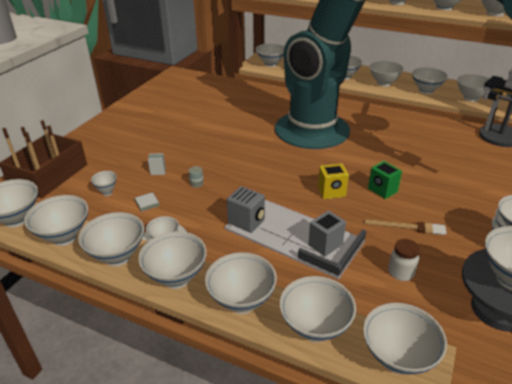

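View pics/a_top.png

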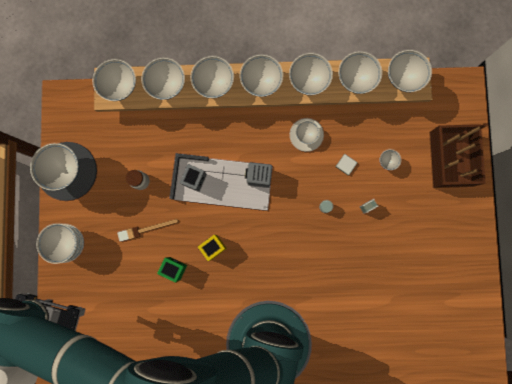

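The scene view shows the grey receiver at (326,232), between the yellow (334,181) and green (384,180) look-alikes, which I'll leave alone. The lamp head is at (246,210). Block candidates are the upright oblong at (156,163), the round sample at (196,176) and the flat sample at (147,201). In the top view the same block and receiver are at (370,206) and (193,178). Next I'll check both choices in close crops.

Run:
```python
import cv2,numpy as np
t=cv2.imread("pics/a_top.png");s=cv2.imread("pics/a_scene.png")
a=cv2.resize(t[140:225,160:290],(780,510),interpolation=cv2.INTER_CUBIC);cv2.imwrite("pics/b_reader.png",a)
b=cv2.resize(t[140:225,310:410],(400,340),interpolation=cv2.INTER_CUBIC)
c=cv2.resize(s[140:225,120:220],(400,340),interpolation=cv2.INTER_CUBIC);cv2.imwrite("pics/b_samples.png",np.hstack([b,c]))
```

```text
(no output)
```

View pics/b_reader.png

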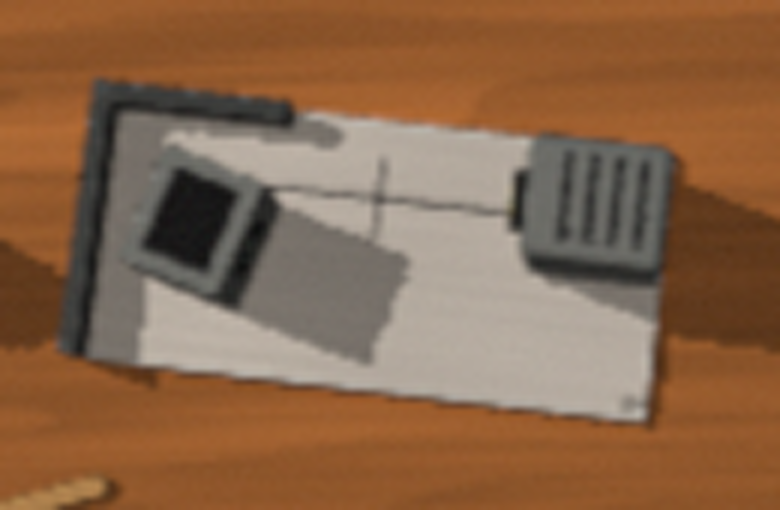

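View pics/b_samples.png

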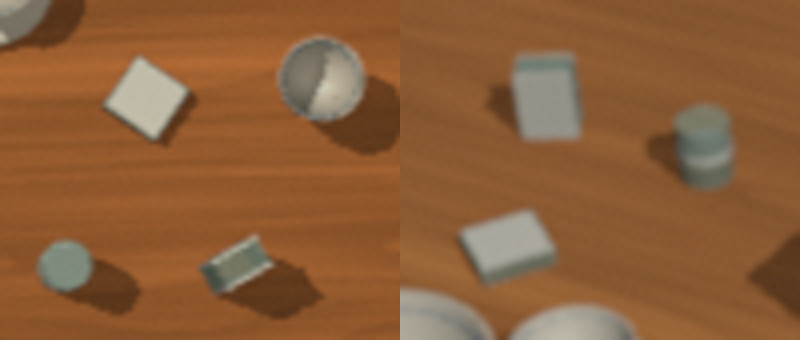

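The crops confirm both choices. The grey box with the black top panel is the receiver, askew and short of the corner. The upright piece with two whitish long faces and clear ends, at top (370,206), is the block. Next I'll compute rough positions.

```bash
cat > h.py <<'E'
import numpy as np,cv2
def ray(c,uv,z):
    R=cv2.Rodrigues(np.array(c['rvec']))[0];t=np.array(c['tvec']).ravel()
    C=-R.T@t;uv=np.atleast_2d(np.array(uv,float))
    d=np.c_[(uv[:,0]-c['cx'])/c['fx'],(uv[:,1]-c['cy'])/c['fy'],np.ones(len(uv))]@R
    return C+d*((z-C[2])/d[:,2])[:,None]
def proj(c,P):
    return cv2.projectPoints(np.atleast_2d(np.array(P,float)),np.array(c['rvec'],float),np.array(c['tvec'],float),np.array([[c['fx'],0,c['cx']],[0,c['fy'],c['cy']],[0,0,1.]]),None)[0][:,0]
def down(yaw): # tool y axis along yaw direction
    y=np.array([np.cos(yaw),np.sin(yaw),0]);z=np.array([0,0,-1.]);return np.c_[np.cross(y,z),y,z]
E
python3 - <<'E'
from rig import robot
from h import *
c=robot.camera_info("top")
f=lambda u,v:[160+u/6,140+v/6]
np.set_printoptions(precision=4,suppress=True)
print("plate", ray(c,[f(648,424),f(82,357)],.01))
print("fence top outer corner/ end/ near end", ray(c,[f(95,80),f(290,103),f(60,350)],.04))
print("cross",ray(c,[f(378,198)],.01))
print("recv top", ray(c,[f(170,145),f(270,190),f(212,297),f(122,262)],.09))
print("block top",ray(c,[310+np.array([202,262])/4 if 0 else [310+202/4,140+265/4],[310+258/4,140+238/4],[310+272/4,140+262/4],[310+218/4,140+290/4]],.06))
print("round, flat,cup,bowl",ray(c,[[327,207],[347,164],[390,160],[307,135]],.03))
s=robot.get_state()
w=robot.camera_info("wrist");R=cv2.Rodrigues(w['rvec'])[0];C=-R.T@w['tvec'];T=s['tool_rot']
print("cam in tool",T.T@(C-s['ee_pos']),"\n",T.T@R.T)
E
```

```text
plate [[ 0.4552 -0.0109  0.01  ]
 [ 0.5033  0.3183  0.01  ]]
fence top outer corner/ end/ near end [[0.6611 0.3033 0.04  ]
 [0.6444 0.1906 0.04  ]
 [0.5047 0.3246 0.04  ]]
cross [[0.5922 0.1436 0.01  ]]
recv top [[0.6128 0.2515 0.09  ]
 [0.5859 0.196  0.09  ]
 [0.5269 0.2291 0.09  ]
 [0.5478 0.2789 0.09  ]]
block top [[ 0.4584 -0.3223  0.06  ]
 [ 0.4799 -0.3704  0.06  ]
 [ 0.4593 -0.3811  0.06  ]
 [ 0.4369 -0.3347  0.06  ]]
round, flat,cup,bowl [[ 0.461  -0.2138  0.03  ]
 [ 0.6085 -0.289   0.03  ]
 [ 0.6183 -0.4381  0.03  ]
 [ 0.7149 -0.1543  0.03  ]]
cam in tool [ 0.0761 -0.     -0.1605] 
 [[-0.0002 -0.9644 -0.2645]
 [ 1.     -0.0001 -0.0005]
 [ 0.0005 -0.2645  0.9644]]
```

View pics/a_wrist.png

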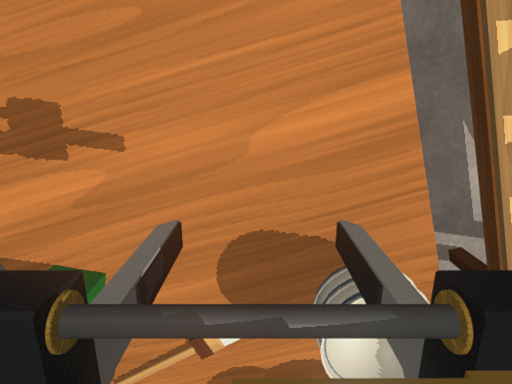

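Run:
```python
from rig import robot
from h import *
yaw=np.arctan2(.9895,.1446)
robot.move_ptp([0.636,0.137,0.30],down(yaw))
c=robot.camera_info("wrist");im=robot.grab_frame("wrist");cv2.imwrite("pics/c_w.png",im[:,:,::-1]);np.savez("pics/c.npz",**c)
s=robot.get_state();print(s['time'],s['ee_pos'],s['qpos'].round(3),s['force'])
```

```text
2.5583 [0.63577931 0.13796583 0.2998567 ] [-0.542  0.429  0.396  1.463 -0.169  1.283  1.297] [ 1.17464125  0.4354548  -0.37948928]
```

View pics/c_w.png

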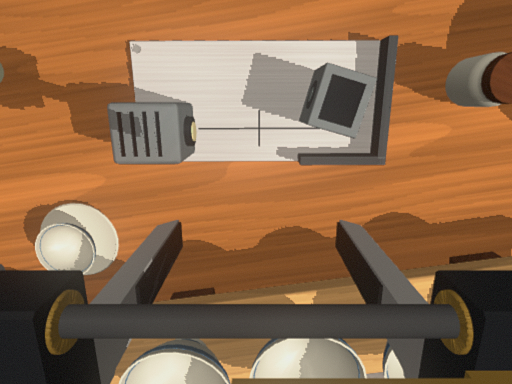

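The wrist view shows the whole reader: cross mark at (259,128), fence corner at about (386,160), receiver top at about (345,98) and lamp at (150,132). I'll zoom in for the edges.

Run:
```python
import cv2
t=cv2.imread("pics/c_w.png")
cv2.imwrite("pics/c1.png",cv2.resize(t[25:175,240:410],(680,600),interpolation=cv2.INTER_CUBIC))
cv2.imwrite("pics/c2.png",cv2.resize(t[25:175,100:270],(680,600),interpolation=cv2.INTER_CUBIC))
```

```text
(no output)
```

View pics/c1.png

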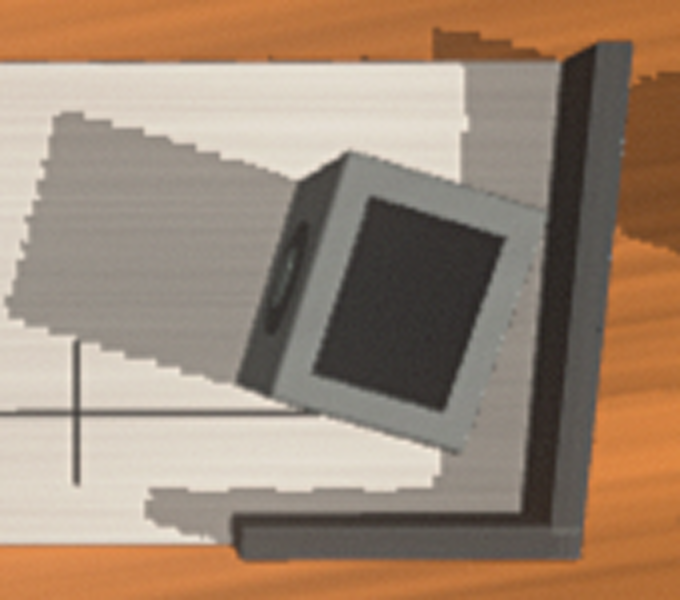

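View pics/c2.png

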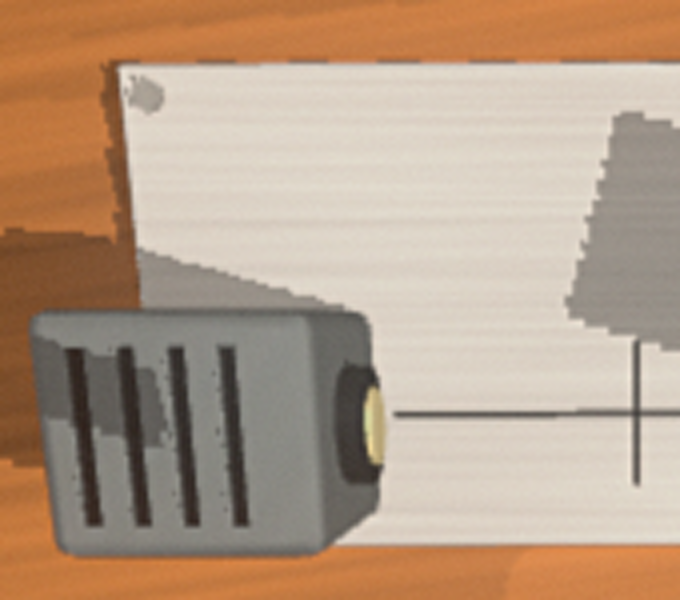

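```bash
cat > fit.py <<'E'
from h import *
def kabsch(A,B):
    ca,cb=A.mean(0),B.mean(0);a,b=A-ca,B-cb
    th=np.arctan2((a[:,0]*b[:,1]-a[:,1]*b[:,0]).sum(),(a*b).sum());c,s=np.cos(th),np.sin(th);R=np.array([[c,-s],[s,c]])
    o=cb-R@ca;return th,o,(A@R.T+o-B)
E
python3 - <<'E'
from fit import *
np.set_printoptions(precision=4,suppress=True)
c=dict(np.load("pics/c.npz"))
f1=lambda u,v:(240+(u+.5)/4-.5,25+(v+.5)/4-.5); f2=lambda u,v:(100+(u+.5)/4-.5,25+(v+.5)/4-.5)
L=[(f1(75,412),(.033,0),.01),(f2(118,63),(-.08,-.17),.01),(f1(560,62),(-.08,.158),.01),(f1(522,512),(.068,.158),.01),(f1(553,526),(.068,.158),.04),(f1(580,558),(.08,.17),.04),(f1(632,42),(-.08,.17),.04),(f1(240,558),(.08,.055),.04),(f1(232,514),(.068,.055),.01)]
B=np.array([ray(c,p,z)[0,:2] for p,_,z in L]);A=np.array([a for _,a,_ in L])
th,o,r=kabsch(A,B);print("reader",th,o,"\n",r*1000)
Q=np.array([ray(c,f1(*p),.09)[0,:2] for p in [(350,152),(545,212),(460,453),(270,398)]])
M=np.array([[-.035,-.03],[-.035,.03],[.035,.03],[.035,-.03]])
t2,o2,r2=kabsch(M,Q);print("recv",t2,o2,"\n",r2*1000)
R=np.array([[np.cos(th),-np.sin(th)],[np.sin(th),np.cos(th)]])
print("recv in corner",R.T@(o2-o)-[.068,.158],t2-th)
np.savez("pose.npz",th=th,o=o,t2=t2,o2=o2)
E
```

```text
reader -0.14128007392680986 [0.5602 0.1489] 
 [[ 0.4991  0.6712]
 [-0.111  -0.6758]
 [-0.6024  0.1067]
 [-0.2947 -0.8701]
 [-0.5277 -1.0458]
 [ 0.8426  0.6349]
 [-0.2236  1.2792]
 [ 1.0687  0.104 ]
 [-0.651  -0.2043]]
recv -0.4193927952961509 [0.5712 0.241 ] 
 [[-1.2644 -1.1319]
 [-0.0247  1.6588]
 [ 1.1119  0.6545]
 [ 0.1773 -1.1814]]
recv in corner [-0.07   -0.0653] -0.27811272136934106
```

Run:
```python
from rig import robot
from h import *
P=np.load("pose.npz");t2=float(P['t2']);o2=P['o2'];th=float(P['th']);o=P['o']
print(robot.ik([*o2,.068],down(t2+np.pi/2)))
robot.move_ptp([*o2,.17],down(t2+np.pi/2))
print("touch",robot.move_linear([*o2,.068],velocity=.1,threshold=10))
s=robot.get_state();print(s['time'],s['ee_pos'],s['force'])
robot.gripper_to(0.05)
s=robot.get_state();print(s['time'],s['ee_pos'],s['force'],s['opening'])
c=robot.camera_info("wrist");im=robot.grab_frame("wrist");cv2.imwrite("pics/d_w.png",im[:,:,::-1])
```

```text
[-0.7023875   0.61374122  0.34274924  1.75152316 -0.26733797  0.82230078
  0.9171313 ]
touch False
4.4667 [0.571595   0.24110971 0.06863588] [ 0.83230906 -0.36337353  0.11922334]
5.0917 [0.57127159 0.24103889 0.06807523] [-0.26797701  0.245666    1.14490384] 0.06004734932319117
```

View pics/d_w.png

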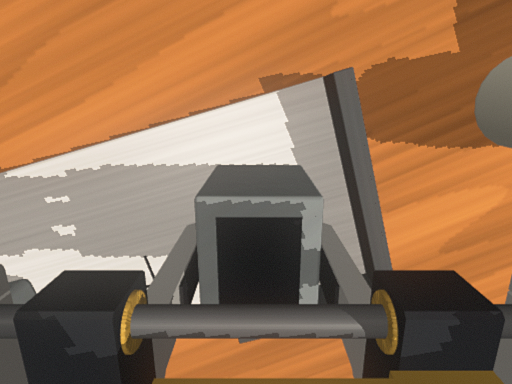

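The picture shows the receiver gripped squarely between the fingers (box at x 195–322), and the opening reads 60 mm. Next I'll slide it into the corner.

Run:
```python
from rig import robot
from h import *
np.set_printoptions(precision=4,suppress=True)
P=np.load("pose.npz");th=float(P['th']);o=P['o']
R=np.array([[np.cos(th),-np.sin(th)],[np.sin(th),np.cos(th)]])
W=lambda x,y:R@np.array([x+.068,y+.158])+o
rep=lambda m:(lambda s:print(m,s['time'],"corner-frame",R.T@(s['ee_pos'][:2]-o)-[.068,.158],s['ee_pos'][2],"F",R.T@s['force'][:2],s['force'][2],s['opening']))(robot.get_state())
D=down(th+np.pi/2)
robot.move_linear([*W(-.042,-.037),.068],velocity=.05,frame=D); rep("pre")
print(robot.move_linear([*W(-.042,-.025),.068],velocity=.03,threshold=22)); rep("y")
s=robot.get_state();y=(R.T@(s['ee_pos'][:2]-o))[1]-.158
print(robot.move_linear([*W(-.030,y),.068],velocity=.03,threshold=22)); rep("x")
robot.gripper_to(.09);robot.pause(.2);rep("open")
```

```text
pre 6.0917 corner-frame [-0.0419 -0.0379] 0.06811399897759986 F [-1.9625 -4.608 ] 5.869297475751253 0.06000589118733209
True
y 6.4667 corner-frame [-0.0413 -0.0298] 0.06818102095483074 F [-0.9489 -2.3875] 7.734633392970812 0.059786674105454754
True
x 6.8333 corner-frame [-0.0337 -0.0297] 0.06822705744828088 F [-2.4747 -0.7938] 8.211641111930033 0.06004247302993203
open 7.6917 corner-frame [-0.034  -0.0297] 0.06779767466558666 F [-0.3879 -0.1798] 0.43808562106970345 0.09032628079152351
```

Both contacts came within about 1.5 mm of where flush should be. I'll back off and check with the camera.

Run:
```python
from rig import robot
from h import *
s=robot.get_state();p=s['ee_pos'].copy();p[2]=.17
robot.move_linear(p,velocity=.2)
P=np.load("pose.npz");th=float(P['th'])
robot.move_ptp([0.67,0.21,0.25],down(th+np.pi/2))
robot.pause(.2)
c=robot.camera_info("wrist");im=robot.grab_frame("wrist")[:,:,::-1];cv2.imwrite("pics/e_w.png",im);np.savez("pics/e.npz",**c)
print(robot.get_state()['time'])
```

```text
9.1333
```

View pics/e_w.png

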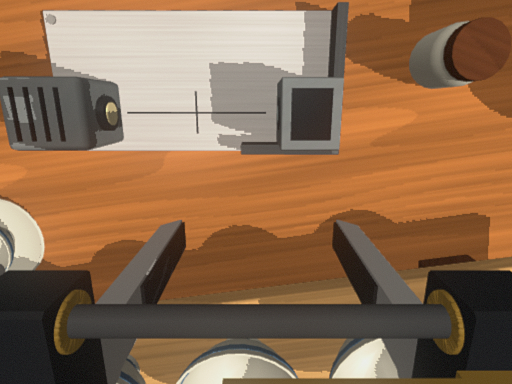

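Run:
```python
import cv2
t=cv2.imread("pics/e_w.png")
cv2.imwrite("pics/e1.png",cv2.resize(t[60:165,230:360],(780,630) if 0 else (740,598),interpolation=cv2.INTER_CUBIC))
```

```text
(no output)
```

View pics/e1.png

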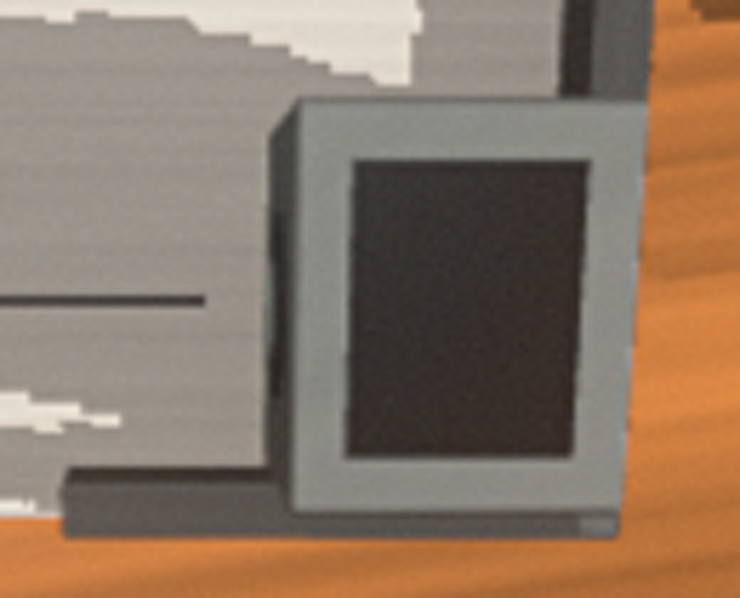

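Run:
```python
from fit import *
np.set_printoptions(precision=4,suppress=True)
c=dict(np.load("pics/e.npz"));P=np.load("pose.npz");th=float(P['th']);o=P['o']
f=lambda u,v:(230+(u+.5)/(740/130)-.5,60+(v+.5)/(598/105)-.5)
R=np.array([[np.cos(th),-np.sin(th)],[np.sin(th),np.cos(th)]])
Q=np.array([ray(c,f(*p),.09)[0,:2] for p in [(298,99),(650,99),(625,512),(292,512)]])
M=np.array([[-.035,-.03],[-.035,.03],[.035,.03],[.035,-.03]])
t2,o2,r2=kabsch(M,Q);print("recv in corner",R.T@(o2-o)-[.068,.158],t2-th,r2*1000)
for p,z,a in [((62,538),.04,(.08,.055)),((618,538),.04,(.08,.17)),((272,468),.01,None)]:
    print((ray(c,f(*p),z)[0,:2]-o)@R,a)
```

```text
recv in corner [-0.0353 -0.0299] 0.004259010205784786 [[-0.3804 -0.4233]
 [-0.4123  0.684 ]
 [ 0.3761  0.3346]
 [ 0.4166 -0.5953]]
[0.0797 0.0549] (0.08, 0.055)
[0.0795 0.1695] (0.08, 0.17)
[0.0687 0.0997] None
```

The receiver measures flush: offset (-35.3, -29.9) mm against (-35, -30), yaw error 0.004 rad. Now a close look at the block.

Run:
```python
from rig import robot
from h import *
P=np.load("pose.npz");th=float(P['th']);o=P['o']
R=np.array([[np.cos(th),-np.sin(th)],[np.sin(th),np.cos(th)]])
b=R@[.033,0]+o
q=robot.get_state()['qpos']
for y in (.42,.42+np.pi): print(y,robot.ik([.459,-.352,.03],down(y)))
for y in (th,th+np.pi): print(y,robot.ik([*b,.06],down(y)))
robot.move_ptp([.49,-.421,.2],down(.42)); robot.pause(.1)
c=robot.camera_info("wrist");im=robot.grab_frame("wrist")[:,:,::-1];cv2.imwrite("pics/f_w.png",im);np.savez("pics/f.npz",**c)
print(robot.get_state()['time'],robot.get_state()['qpos'])
```

```text
0.42 [ 0.14050485  0.67773839  0.61015786  1.87886639 -0.54963275  0.75845115
  1.47764781]
3.561592653589793 [-0.14652685  0.92681839  1.07730705  1.88708842 -0.99945282  0.99228307
 -1.32306096]
-0.14128007392680986 [-0.71880701  0.66431101  0.58611322  1.78666372 -0.47749165  0.83612659
 -0.04453829]
3.0003125796629835 [-0.2836202   0.58594778 -0.00729335  1.77101986  0.00570801  0.78464542
  2.70657639]
11.625 [ 0.12201162  0.59142577  0.78444701  1.6015049  -0.44904847  1.13749469
  1.43474116]
```

View pics/f_w.png

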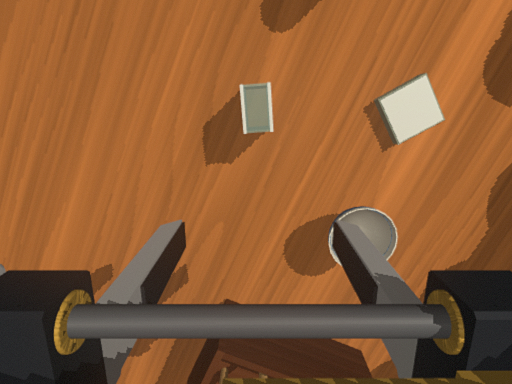

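The block is at (256,108), with its white frosted sides on the left and right and its clear ends at top and bottom. The flat sample is at (411,108) and the cup at (363,238), and both are clear of the grasp. I'll zoom in.

Run:
```python
import cv2
t=cv2.imread("pics/f_w.png")
cv2.imwrite("pics/f1.png",cv2.resize(t[70:145,220:300],(640,600),interpolation=cv2.INTER_CUBIC))
```

```text
(no output)
```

View pics/f1.png

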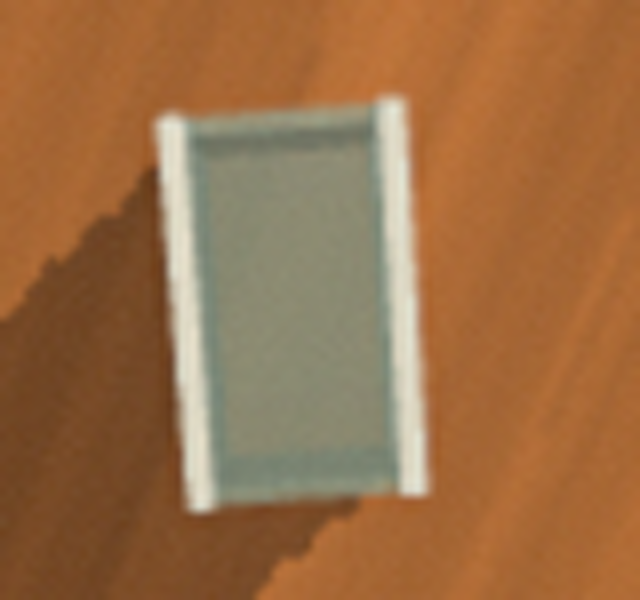

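Run:
```python
from fit import *
np.set_printoptions(precision=4,suppress=True)
c=dict(np.load("pics/f.npz"))
f=lambda u,v:(220+(u+.5)/8-.5,70+(v+.5)/8-.5)
Q=np.array([ray(c,f(*p),.06)[0,:2] for p in [(157,117),(405,97),(430,495),(188,511)]])
M=np.array([[.022,.014],[.022,-.014],[-.022,-.014],[-.022,.014]])
t,b,r=kabsch(M,Q);print(t,b,r*1000,"sizes",[np.linalg.norm(Q[i]-Q[i-1]) for i in range(4)])
np.savez("block.npz",t=t,b=b)
print(t-np.pi/2)
```

```text
2.063037554343767 [ 0.4597 -0.3552] [[ 0.0151  0.0035]
 [ 0.0642 -0.1405]
 [-0.2708  0.0388]
 [ 0.1916  0.0982]] sizes [np.float64(0.044000561481503546), np.float64(0.02802514693881356), np.float64(0.04431685917368722), np.float64(0.028436075033531315)]
0.49224122754887034
```

Run:
```python
from rig import robot
from h import *
np.set_printoptions(precision=4,suppress=True)
B=np.load("block.npz");b=B['b'];y=float(B['t'])-np.pi/2
robot.move_ptp([*b,.14],down(y)); robot.gripper_to(.06)
print(robot.move_linear([*b,.032],velocity=.08,threshold=8))
s=robot.get_state();print(s['time'],s['ee_pos'],s['force'])
robot.gripper_to(.02);s=robot.get_state();print(s['opening'],s['ee_pos'],s['force'])
robot.move_linear([*b,.16],velocity=.1);robot.pause(.2)
s=robot.get_state();print(s['time'],s['opening'],s['ee_pos'],s['force'])
for n in("wrist","scene"):cv2.imwrite(f"pics/g_{n}.png",robot.grab_frame(n)[:,:,::-1])
```

```text
False
14.2417 [ 0.4599 -0.3553  0.0324] [ 0.4374 -0.1493  0.1806]
0.027818342305214912 [ 0.4597 -0.3551  0.032 ] [0.1483 0.311  1.6785]
16.475 0.0281111320670168 [ 0.4596 -0.3551  0.1597] [ 0.0132  0.5135 -0.7095]
```

View pics/g_wrist.png

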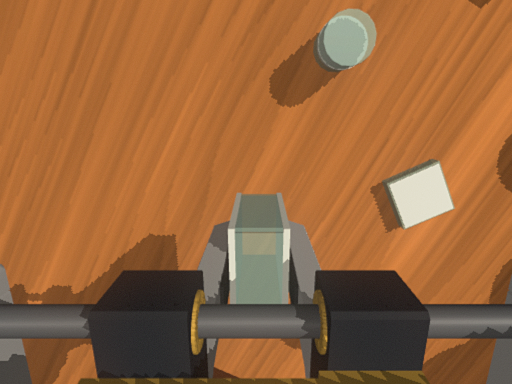

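View pics/g_scene.png

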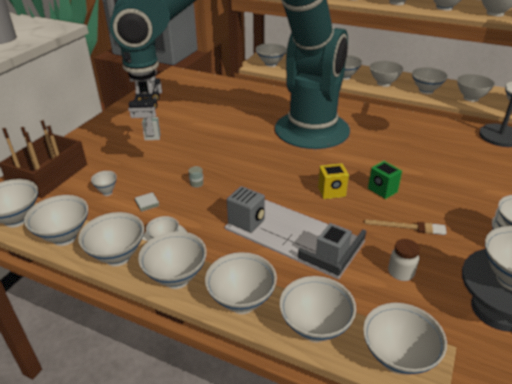

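The block is held by its frosted faces (wrist 258,250; opening 28.1 mm) and lifted clear. Next I'll carry it high and lower it into the beam.

Run:
```python
from rig import robot
from h import *
np.set_printoptions(precision=4,suppress=True)
P=np.load("pose.npz");th=float(P['th']);o=P['o']
R=np.array([[np.cos(th),-np.sin(th)],[np.sin(th),np.cos(th)]]);m=R@[.033,0]+o
p=robot.get_state()['ee_pos'].copy();p[2]=.24
robot.move_linear(p,velocity=.15)
robot.move_linear([*m,.24],velocity=.15,frame=down(th))
robot.move_linear([*m,.062],velocity=.06,threshold=8);robot.pause(.5)
s=robot.get_state();print(s['time'],s['opening'],R.T@(s['ee_pos'][:2]-o),s['ee_pos'][2],s['tool_rot'],s['force'],s['joint_vel'])
for n in("wrist","scene","top"):
    cv2.imwrite(f"pics/h_{n}.png",robot.grab_frame(n)[:,:,::-1]);np.savez(f"pics/h_{n}.npz",**robot.camera_info(n))
t=cv2.imread("pics/h_scene.png");cv2.imwrite("pics/h1.png",cv2.resize(t[150:290,210:390],(770,600),interpolation=cv2.INTER_CUBIC))
```

```text
24.4667 0.0281743847521228 [ 0.033 -0.   ] 0.061979102852310036 [[ 0.1408  0.99   -0.0001]
 [ 0.99   -0.1408 -0.    ]
 [-0.     -0.0001 -1.    ]] [ 0.0956 -0.2029 -1.5995] [-0.     -0.0001  0.0003 -0.0006  0.0019  0.0016  0.0015]
```

View pics/h_wrist.png

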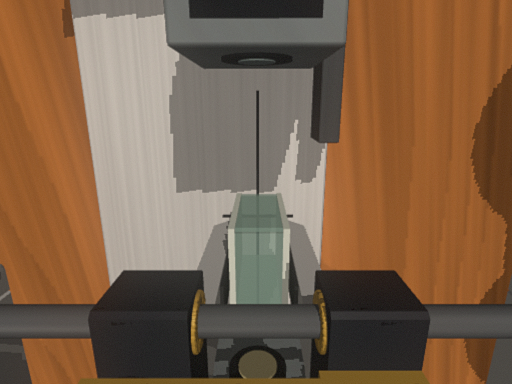

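View pics/h1.png

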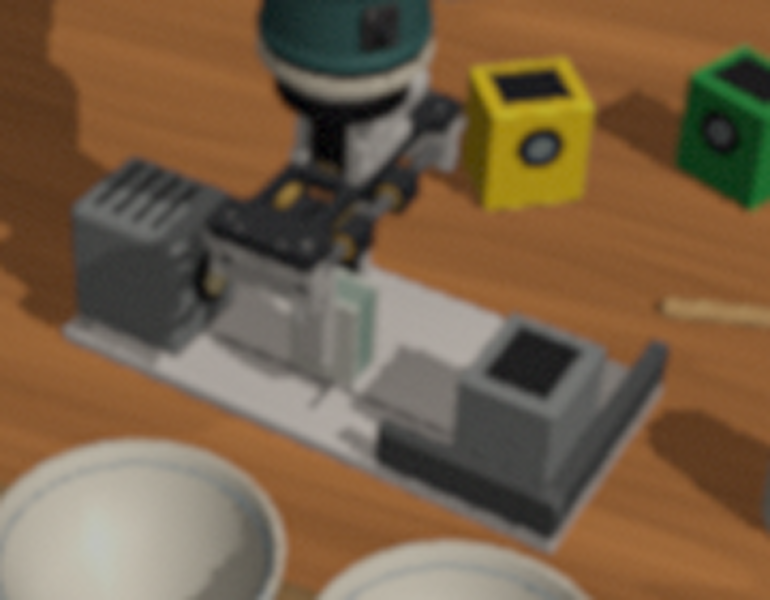

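Run:
```python
from h import *
P=np.load("pose.npz");th=float(P['th']);o=P['o']
R=np.array([[np.cos(th),-np.sin(th)],[np.sin(th),np.cos(th)]])
w=lambda x,y,z:[*(R@[x,y]+o),z]
c=dict(np.load("pics/h_wrist.npz"))
pts=[w(.033+sx*.014,.022,z) for z in(.09,.03) for sx in(-1,1)]
pr=proj(c,pts);print(pr)
t=cv2.imread("pics/h_wrist.png")[180:310,180:340];t=cv2.resize(t,None,fx=4.6,fy=4.6,interpolation=cv2.INTER_CUBIC)
for u,v in pr: cv2.circle(t,(int((u-180+.5)*4.6),int((v-180+.5)*4.6)),5,(0,0,255),1)
cv2.imwrite("pics/h2.png",t)
```

```text
[[226.16732387 229.44750314]
 [288.43410839 229.42307373]
 [235.51818565 193.03711279]
 [279.7793753  193.02231363]]
```

View pics/h2.png

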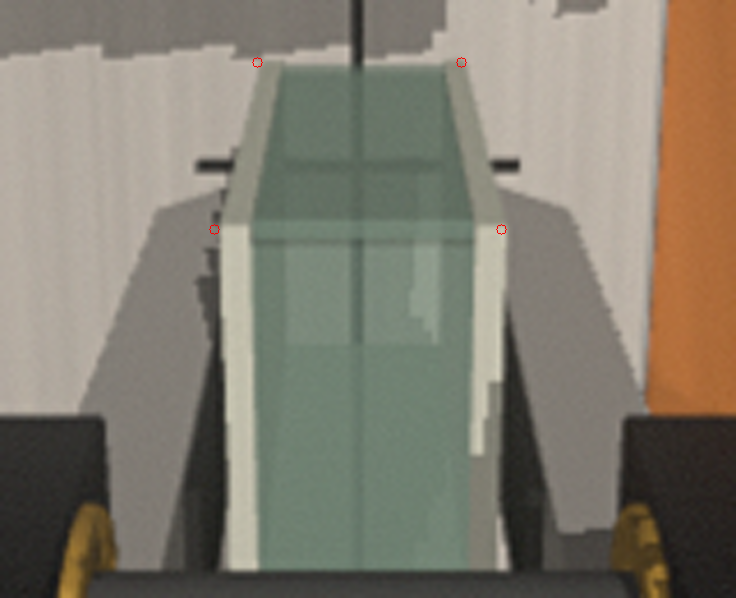

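View pics/h_top.png

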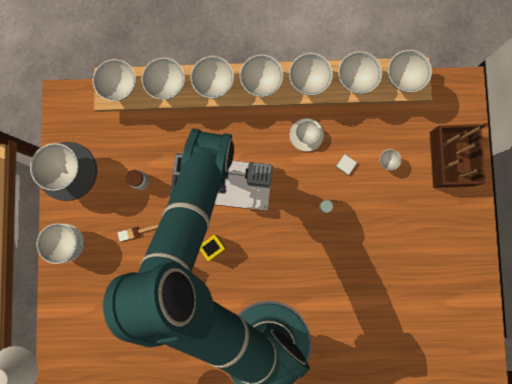

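The block's top corners fall within about 1–2 px of the predicted target, roughly 1 mm or less. It is upright, in line with the beam line (column 258) and clear of the plate. The receiver still sits in the corner and the visible bystanders haven't moved, so I'm handing in.

Run:
```python
from rig import robot
print(robot.sign_off());s=robot.get_state();print(s['time'],s['opening'],s['ee_pos'])
```

```text
the job is handed in; nothing more can be done
None
the job is handed in; nothing more can be done
```

I handed the job in at about 24.6 s of the 72 s, with the receiver seated in the fence corner and the block held still in the light path. The system reports no verdict, so everything below is from my own checks.

- **Receiver:** I gripped it by its sides, turned it square and slid it against the end fence, then the back fence. I felt contact at both and let go. In the picture taken afterwards it measured (-35.3, -29.9) mm from the corner, against (-35, -30) for flush. It was 0.004 rad off square. I didn't measure it again after placing the block, but it still looked seated in the last pictures.
- **Block:** I picked it up by the frosted faces only, with the pads centred and the opening at 28 mm. It is held at reader x 33.0, y 0.0 mm with its middle at about 60 mm height. The last wrist picture put its corners within about 1–2 px (1 mm or less) of the target. It is in line with the beam and about 20 mm clear of the plate.
- **Other objects:** no bystander I could see in the last top view had moved. The arm hid parts of that view, including the green look-alike and part of the brush. No check failed or disagreed with another.

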